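# Blow off a phone frame and hold the box lid open

### The arm

A 6-joint arm with a two-finger parallel gripper is mounted at the origin on the work surface. World frame = base frame: x ahead of the robot, y to its left, z up, the work surface at z = 0. Lengths are in m, angles in rad, forces in N, time in s.
With the tool pointing down it reaches from about 0.35 to 0.85 m from the base axis. Payload 8.1 kg.
Tool frame: the origin (TCP) lies at the very end of the fingers, on their centre line; the grasp point (between the pads) lies robot.tcp_to_grasp behind it (robot.tcp_to_grasp is the distance from the TCP to the grasp point, in m); z points along the fingers, y is the line along which they close (so a half turn about z gives the same grasp; the last joint's range is limited). The gripper opens to 85 mm and grips with 20 to 120 N. Pads are 22 mm wide; open, the fingers measure 114 mm over their backs; the gripper's body (76 mm by 85 mm) begins 54 mm behind the grasp point. The pads swing forward as they close: fully open they stand 13 mm farther back than shut.
Start: joints at [-1.196, 0.13, 1.488, -0, 1.523, -0.085], TCP at [0.266, -0.538, 0.231] pointing down, gripper open.
Joint ranges: [-2.96, 2.96], [-0.89, 2.26], [0.02, 2.5], [-1.34, 4.48], [0, 2.73], [-2.66, 2.66]. Speed limits (rad/s): [2.39, 2.39, 2.79, 3.14, 3.14, 3.14].

### API

Orientations are given as a unit quaternion [w, x, y, z].
In Python, from workcell import telemetry, cams, job, robot gives the robot as it stands.
- The arm moves only by the tool move_arm, never from a script. Its argument "moves" is a list of rows, each a list of 7 numbers: the shift along the world's x, y, z in mm, then the turn, a rotation vector about the world's x, y, z in degrees, then the closure in counts, from 0 (fully open) to 255 (shut). In form: [[tx, ty, tz, wx, wy, wz, grip], ...]. A call has 1 to 10 rows; each row shifts and turns the commanded pose from where the row before left it; what a row does not reach is not made up. A row lasts 1/10 s, in which the tool goes at most 50 mm and 8.59 degrees, less where a joint would pass 70% of its speed; a pose out of reach is approached as far as the arm can. A call with a gripper value outside its range is refused whole. The fingers move at their own pace and stop on an object; the grip force is fixed at half the most. Time passes only in rows, so rows that do not move let the fingers close. It gives the time, the measured TCP pose, the force, the opening and the grip force at its end, in the units of the state.
- telemetry.state(): the state, without advancing time (a new reading comes with each control period).
- cams.capture(name): name is "side" or "top"; returns a dict with "frame" (480x640x3 uint8, red, green, blue), "K" (3x3 intrinsics, pixels), "distortion" ([k1, k2, p1, p2, k3] as OpenCV has them; the pictures are not rectified), "extrinsics" (4x4, takes a point from world to camera coordinates). Camera axes: x right, y down, z forward; pixel columns grow to the right and rows downward; lengths in m; the calibration is good to about 2 mm. A picture is of the moment at which its call begins. There is no depth.
- job.job_done(): hands the job in; it is judged then, once.
The state is a dict: "time_s": time; "q": joint angles; "joint_vel": joint speeds; "joint_torque": joint torques, N m; "ee_pos": TCP position; "eef_rot": TCP orientation; "wrist_force": force on the tool from outside, world axes, zero at the start; "ft_torque": the same for the moment, N m; "opening": finger opening in m; "gripper_force": force on a finger pad.
Only numpy, scipy, OpenCV 4.12 (cv2) and the standard library are available. Lean on these libraries where they do the work, as an engineer would, in place of code of your own. Each camera call takes 0.05 s, during which the arm holds its last target. There are 200 camera calls.

### The job

The stripped phone lies in the blow-off box with the lid shut. Leaving the lid shut, squeeze the trigger of the clamped air gun fully in against its grip for a good second and let it spring right out again; then lift the clear lid by its bar handle to 60 degrees from shut, without letting it drop, and keep holding it there by the handle so that a colleague can reach in with both hands: your program finishes while still holding the lid. Leave everything else on the bench where it is.

Things in the scene. Friction and masses are not known exactly. Their poses are not given: they have to be found in the camera images.
- blowbox: Blow-off box, fixed: grey sheet-metal tray 200 (its x) by 300 (its y) by 108 mm high under the clear lid, with a white filter unit as wide, 87 mm deep, 104 mm high, joined on behind (+x). Origin on the bench under the tray's centre, z up; the front, with the lid's handle, looks to its -x. Its yaw is within 11 degrees of 0.
- lid_hinge (a point): Middle of the lid's hinge line at the rear top edge of the tray, 112.5 mm above the bench; fixed to the box. The hinge line runs along this point's y; x points to the back of the box, z up.
- lid (a joint): Lid angle in rad: 0 shut, grows as the front edge rises; 1.047 is 60 degrees; stops at 1.4. Its weight pulls it shut from every angle (no spring, hardly any friction). The lid, an aluminium frame 200 by 300 by 8 mm round a clear pane, weighs about 0.5 kg (varies) and takes 2 to 3 N upward at the handle.
- lid_bar (a point): Centre of the lid handle's round level bar: 12 mm thick, 110 mm long along its y, on an arm 10 mm thick at each end; axis 242 mm from the hinge line, in the lid's mid-plane. It stands 42 mm in front of lid edge and box front (36 mm free gap), 112.5 mm above the bench with the lid shut. The point turns with the lid; x points from the bar to the hinge, z up when shut.
- gun_grip (a point): Centre of the fixed grip of the air gun clamped on its side, right (-y) of the box, nozzle in the box's side. Grip: grey level bar 112 mm long along x, 26 mm thick in y and z, 82 mm above the bench. Axes: x along the grip to the barrel (72 mm away), y from the grip to the trigger and box, z up. The clamp's knob, 96 mm to +x, rises to 136 mm above the bench.
- trigger_face (a point): Point on the outer face of the air gun's trigger: steel lever 88 mm long, 16 mm high, 6 mm thick, beside the grip on its +y side, same height, hinged by the barrel about a vertical pin 52 mm from this point. At rest the point is 40 mm in +y of gun_grip, fully in 26 mm; across grip and trigger 53 mm at rest, 39 mm in. Two fingers from above closing along gun_grip's y squeeze it.
- gun_trigger (a joint): Angle of the trigger in rad: 0 at rest, 0.28 fully in, against a spring: about 3 N starts it and 7 N holds it fully in, at trigger_face.
- phone: Bystander: stripped phone frame, 74 by 150 by 10 mm, lying on two rubber rests in the box; origin under its centre.
- cover: Bystander: black phone back cover, 72 by 148 by 8 mm, on the bench in front of the box; origin under its centre.
- memory: Bystander: laptop memory module, 30 by 68 by 5 mm, on the bench in front of the box's right corner; origin under its centre.
- screw_tub: Bystander: small clear open tub with screws, 80 by 110 by 40 mm, on the bench in front of the box's left part; origin under its centre.
- cleaner: Bystander: upright white bottle, 54 mm thick, 135 mm high, to the left of the box; origin under its centre.
- driver: Bystander: cordless screwdriver lying on the right, about 300 mm long, 48 mm thick; origin on the bench under its body.
- screwdriver: Bystander: small screwdriver lying on the right, 160 mm long; origin under its middle.

How it is judged:
On the way, in this order (a step that is already met when the one before it is completed fails the run):
1. the trigger is squeezed fully in (at least 0.25 rad) with the lid shut, for 0.6 s (value of joint gun_trigger above 0.25 rad and value of joint lid below 0.06 rad), for 0.6 s.
2. the trigger is let spring right out again, the lid still shut (value of joint gun_trigger below 0.03 rad and value of joint lid below 0.06 rad), for 0.2 s.
At the end, for the whole second after the job is handed in: the lid stands still at 60 degrees from shut (within 6 degrees), the gripper's fingers still holding it by its bar handle; the trigger is fully out; each bystander is within 30 mm of where it was (value of joint lid between 0.942 and 1.152 rad and velocity of joint lid between -0.1 and 0.1 rad/s and (contact force between the fingers and lid_c0 above 0.5 N or contact force between the fingers and lid_c1 above 0.5 N or contact force between the fingers and lid_c2 above 0.5 N) and value of joint gun_trigger below 0.03 rad and distance of each of phone, cover, memory, screw_tub, cleaner, driver, screwdriver from where it was at the start of the episode below 0.03 m); the arm keeps its last pose, push and grip.
It fails at once if the trigger is squeezed while the lid is open (value of joint each of gun_trigger, lid above 0.1 rad).
It fails at once if the lid drops (falls shut faster than 1.5 rad/s) (velocity of joint lid below -1.5 rad/s).
It fails at once if a bystander is moved by more than 30 mm (distance of any of phone, cover, memory, screw_tub, cleaner, driver, screwdriver from where it was at the start of the episode above 0.03 m).
It also fails if it takes over 53 s, if anything falls off the work surface, if the arm or the gripper's body presses on something with over 40 N, if the wrist force passes 120 N, or if a joint passes its speed limit or range.

## Working session

There is one attempt and no reset: what is moved stays moved. The work goes in short steps, Python scripts to look and compute and a tool call to move; the robot and the scene stay as the last step left them, time stands still between calls to the robot, and variables do not carry over. Pictures are saved under pics/ and viewed, at most 10 in all, crops included, and the job is handed in when it is done.

Besides the shell and the picture viewer there is one more tool, called by a JSON object that holds its "name" and its "arguments". move_arm: Moves the arm, as the interface text tells. Its arguments: {"type":"object","properties":{"moves":{"type":"array"}},"required":["moves"]}

```bash
ls; mkdir -p pics; cat > h.py <<'E'
import numpy as np, cv2, json
from workcell import telemetry, cams, job, robot
def cap(n):
    c=cams.capture(n); return c
def ray(c,uv):
    K=np.array(c["K"]);d=np.array(c["distortion"]);T=np.array(c["extrinsics"])
    p=cv2.undistortPoints(np.array([[uv]],float),K,d)[0,0]
    R=T[:3,:3];t=T[:3,3]
    return -R.T@t, R.T@np.array([p[0],p[1],1.])
def onz(c,uv,z):
    o,d=ray(c,uv); return o+d*(z-o[2])/d[2]
def proj(c,P):
    T=np.array(c["extrinsics"]);R=T[:3,:3]
    return cv2.projectPoints(np.array(P,float).reshape(-1,1,3),cv2.Rodrigues(R)[0],T[:3,3],np.array(c["K"]),np.array(c["distortion"]))[0][:,0]
def save(c,n): cv2.imwrite("pics/"+n,c["frame"][:,:,::-1])
E
python3 - <<'E'
from h import *
import pickle
for n in("top","side"):
    c=cap(n); save(c,n+"0.png"); pickle.dump(c,open(n+"0.pkl","wb"))
    o,_=ray(c,(320,240)); print(n,o.round(3),np.round(c["extrinsics"],3).tolist())
print(telemetry.state(), robot.tcp_to_grasp)
E
```

```text
pics
top [ 0.319 -0.059  1.401] [[-0.014, -1.0, 0.011, -0.071], [-0.983, 0.011, -0.186, 0.575], [0.186, -0.014, -0.983, 1.316], [0.0, 0.0, 0.0, 1.0]]
side [0.324 0.734 1.084] [[-0.954, -0.3, 0.013, 0.515], [-0.236, 0.721, -0.651, 0.253], [0.186, -0.624, -0.759, 1.22], [0.0, 0.0, 0.0, 1.0]]
{'time_s': 0.1, 'q': array([-1.19639633e+00,  1.31114344e-01,  1.48920969e+00,  2.03551512e-05,
        1.52301397e+00, -8.54165154e-02]), 'joint_vel': array([ 0.00095417, -0.00172413, -0.00135966,  0.0009883 , -0.00121609,
        0.00015342]), 'joint_torque': array([ 2.98145780e-03, -5.70949388e+01, -5.01942337e+01, -4.91044739e-05,
        8.21196969e-03,  1.01693178e-05]), 'ee_pos': array([ 0.26609784, -0.53718753,  0.23031061]), 'eef_rot': array([-8.65043776e-04,  9.73687049e-01,  2.27887625e-01, -1.15596280e-04]), 'wrist_force': array([-0.09033531, -1.05091954, -0.11435486]), 'ft_torque': array([-0.04453759,  0.01928796,  0.0124398 ]), 'gripper_force': 0.0, 'opening': 0.08550792939176156} 0.0187
```

View pics/top0.png

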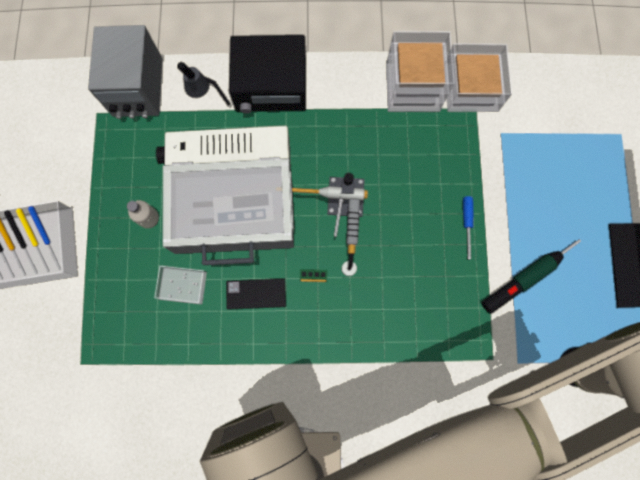

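View pics/side0.png

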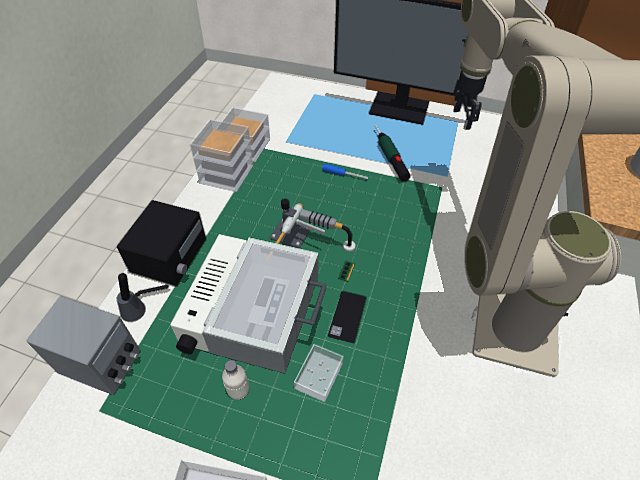

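The top view shows the box at (228,190), the bar handle around (228,262), the gun grip around (352,222) and the trigger around (337,218). I'll zoom in on the handle and gun.

```bash
python3 - <<'E'
import pickle,cv2
c=pickle.load(open("top0.pkl","rb"))["frame"][:,:,::-1]
d=pickle.load(open("side0.pkl","rb"))["frame"][:,:,::-1]
a=cv2.resize(c[160:285,190:390],None,fx=4,fy=4,interpolation=cv2.INTER_CUBIC)
b=cv2.resize(d[185:335,215:365],None,fx=4,fy=4,interpolation=cv2.INTER_CUBIC)
cv2.imwrite("pics/ct.png",a);cv2.imwrite("pics/cs.png",b)
E
```

```text
(no output)
```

View pics/ct.png

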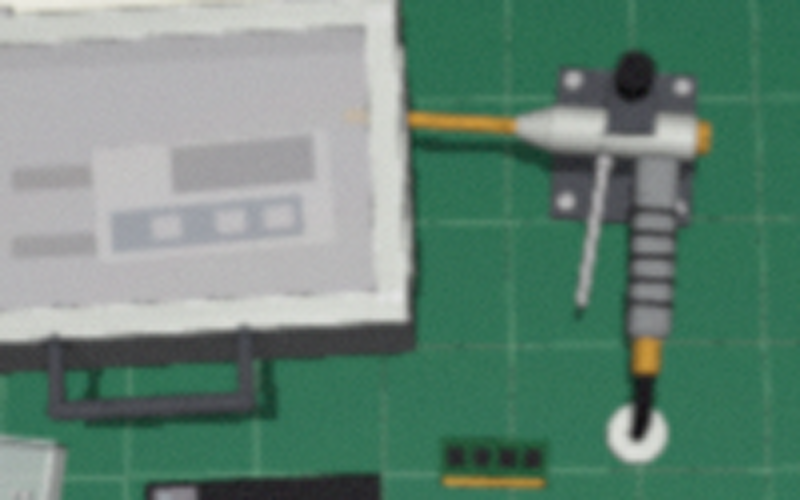

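View pics/cs.png

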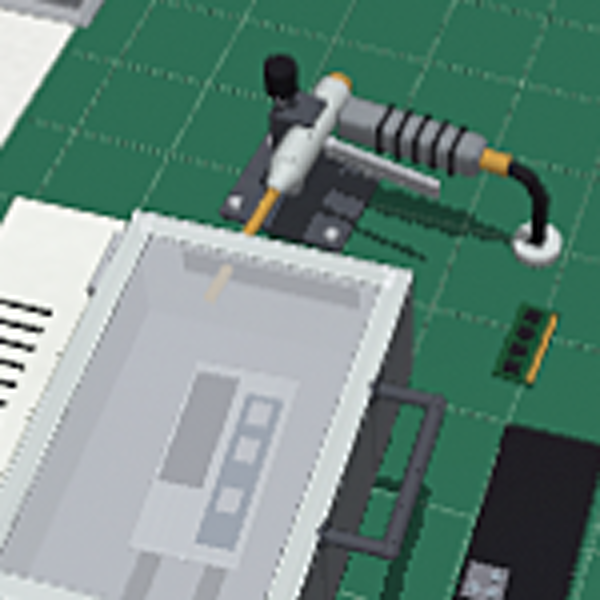

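The crops show the bar's ends at (57,411) and (252,405) in the top crop, and (437,400) and (395,550) in the side crop. The grip runs from (656,155) to (649,337), and the trigger from (604,157) to (580,310) in the top crop.

```bash
python3 - <<'E'
from h import *
import pickle
t=pickle.load(open("top0.pkl","rb"));s=pickle.load(open("side0.pkl","rb"))
T=lambda u,v:(190+u/4-.375,160+v/4-.375)
S=lambda u,v:(215+u/4-.375,185+v/4-.375)
def P(n,c,uv,z): 
    p=onz(c,uv,z);print(n,(p*1000).round(1));return p
def tri(a,b):
    o1,d1=ray(t,a);o2,d2=ray(s,b)
    k=np.linalg.lstsq(np.c_[d1,-d2],o2-o1,rcond=None)[0]
    p,q=o1+k[0]*d1,o2+k[1]*d2;return (p+q)/2*1000,np.linalg.norm(p-q)*1000
L=P("barL",t,T(57,411),.1125);R=P("barR",t,T(252,405),.1125)
P("sR",s,S(437,400),.1125);P("sL",s,S(395,550),.1125)
d=L-R;print("bar mid",(L+R)/2,"len",np.linalg.norm(d),"yaw",np.degrees(np.arctan2(-d[0],d[1])))
print(tri(T(57,411),S(395,550)),tri(T(252,405),S(437,400)))
# lid corners front
P("lidFR",t,T(409,322),.1165);P("lid RR",t,T(398,-4),.1165)
a=P("grip fwd",t,T(656,165),.082);b=P("grip end",t,T(650,337),.082)
P("grip end side",s,S(477,158),.082)
print(np.degrees(np.arctan2((a-b)[1],(a-b)[0])))
P("trig piv",t,T(604,157),.090);P("trig tip",t,T(580,312),.090);P("trig tip s",s,S(438,185),.085)
P("knob top",t,T(635,68),.136)
P("mem z0",t,T(495,465),.005)
E
```

```text
barL [505.4 200.9 112.5]
barR [507.7  88.1 112.5]
sR [510.4  87.2 112.5]
sL [501.9 197.9 112.5]
bar mid [0.50657722 0.14447717 0.1125    ] len 0.11282990992731096 yaw 1.172565580587098
(array([503.03721535, 199.96158898, 116.31987275]), np.float64(3.6335233823281605)) (array([508.85823764,  88.040367  , 113.62592864]), np.float64(2.5597356645822527))
lidFR [554.6  -2.8 116.5]
lid RR [751.9   3.3 116.5]
grip fwd [ 655.3 -150.2   82. ]
grip end [ 550.2 -144.1   82. ]
grip end side [ 551.8 -144.1   82. ]
-3.296218176878051
trig piv [ 658.5 -118.6   90. ]
trig tip [ 564.3 -102.6   90. ]
trig tip s [ 570.2 -108.    85. ]
knob top [ 699.9 -135.6  136. ]
mem z0 [484.1 -50.9   5. ]
```

{"name": "move_arm", "arguments": {"moves": [[30,35,0,0,0,-3,0],[30,35,0,0,0,-3,0],[30,35,0,0,0,-3,0],[30,35,0,0,0,-3,0],[30,35,0,0,0,-3,0],[30,35,0,0,0,-3,0],[30,35,0,0,0,-3,0],[30,35,0,0,0,-3,0],[30,35,0,0,0,-3,0],[30,35,0,0,0,-2.3,0]]}}

```text
time_s: 1.1
ee_pos: [0.567, -0.1859, 0.2309]
eef_rot: [-0.0, 1.0, -0.027, -0.0]
wrist_force: [0.1, -1.6, 0.4]
opening: 0.0854
gripper_force: 0.0
```

{"name": "move_arm", "arguments": {"moves": [[20,23,-30,0,0,0,0],[20,23,-30,0,0,0,0],[0,0,-10,0,0,0,0],[0,0,0,0,0,0,0]]}}

```text
time_s: 1.5
ee_pos: [0.6046, -0.1405, 0.158]
eef_rot: [-0.001, 1.0, -0.025, -0.003]
wrist_force: [-0.3, -0.3, 0.5]
opening: 0.0857
gripper_force: 0.0
```

```bash
python3 - <<'E'
from h import *
s=cap("side");t=cap("top")
print(telemetry.state()["ee_pos"].round(4))
a=cv2.resize(s["frame"][170:320,220:400,::-1],None,fx=4,fy=4,interpolation=cv2.INTER_CUBIC)
cv2.imwrite("pics/c1.png",a)
E
```

```text
[ 0.606  -0.1424  0.1617]
```

View pics/c1.png

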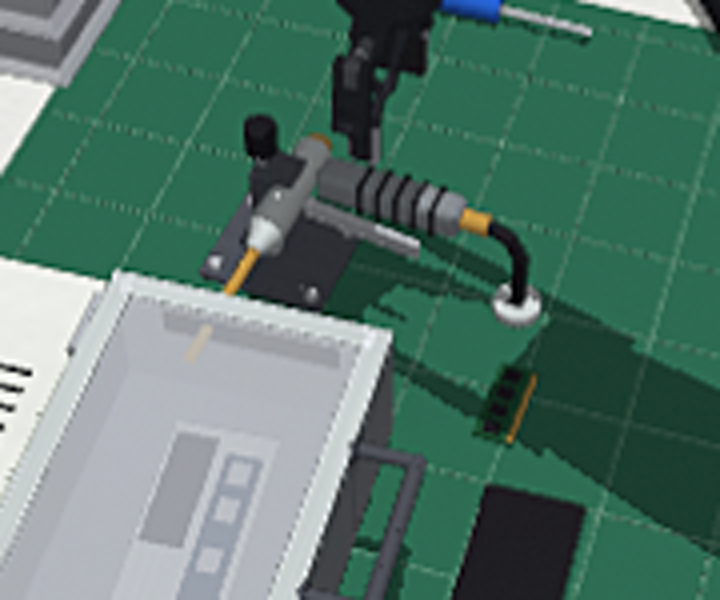

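The side crop shows the open fingers above the grip at about (370,110), set to straddle the grip and trigger. I'll descend a little to the +y side so the trigger clears.

{"name": "move_arm", "arguments": {"moves": [[1,5,-15,0,0,0,0],[0,0,-20,0,0,0,0],[0,0,-20,0,0,0,0],[0,0,-20,0,0,0,0],[0,0,-15,0,0,0,0],[0,0,-9,0,0,0,0],[0,0,0,0,0,0,0],[0,0,0,0,0,0,0]]}}

```text
time_s: 2.4
ee_pos: [0.6077, -0.137, 0.063]
eef_rot: [0.0, 1.0, -0.026, 0.0]
wrist_force: [0.7, 0.8, 1.2]
opening: 0.0856
gripper_force: 0.0
```

```bash
python3 - <<'E'
from h import *
s=cap("side");t=cap("top");st=telemetry.state()
print(st["ee_pos"].round(4),st["wrist_force"].round(1))
a=cv2.resize(s["frame"][170:300,240:370,::-1],None,fx=4,fy=4,interpolation=cv2.INTER_CUBIC)
cv2.imwrite("pics/c2.png",a)
E
```

```text
[ 0.6083 -0.137   0.0637] [-0.6  0.2  0.2]
```

View pics/c2.png

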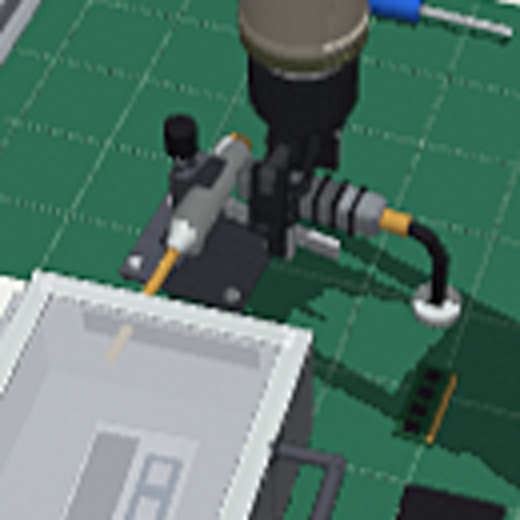

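The finger is outside the trigger at about (275,235), so the gripper straddles both. Closing now.

{"name": "move_arm", "arguments": {"moves": [[0,-2,0,0,0,0,60],[0,-1,0,0,0,0,110],[0,0,0,0,0,0,130],[0,0,0,0,0,0,140],[0,0,0,0,0,0,140]]}}

```text
time_s: 3.0
ee_pos: [0.6079, -0.1389, 0.0635]
eef_rot: [-0.0, 1.0, -0.026, 0.001]
wrist_force: [-1.8, 5.2, 5.8]
opening: 0.0395
gripper_force: 40.7
```

{"name": "move_arm", "arguments": {"moves": [[0,0,0,0,0,0,160],[0,0,0,0,0,0,160],[0,0,0,0,0,0,160],[0,0,0,0,0,0,160],[0,0,0,0,0,0,160],[0,0,0,0,0,0,160],[0,0,0,0,0,0,160],[0,0,0,0,0,0,160],[0,0,0,0,0,0,160],[0,0,0,0,0,0,160]]}}

```text
time_s: 4.0
ee_pos: [0.6079, -0.1392, 0.0636]
eef_rot: [-0.0, 1.0, -0.026, 0.001]
wrist_force: [-2.1, 4.4, 7.4]
opening: 0.0387
gripper_force: 59.0
```

```bash
python3 - <<'E'
from h import *
s=cap("side");st=telemetry.state()
print(st["ee_pos"].round(4),st["wrist_force"].round(1),st["opening"])
a=cv2.resize(s["frame"][170:300,240:370,::-1],None,fx=4,fy=4,interpolation=cv2.INTER_CUBIC)
cv2.imwrite("pics/c3.png",a)
E
```

```text
[ 0.6079 -0.1392  0.0636] [-1.2  4.1  6.8] 0.03825780048932179
```

View pics/c3.png

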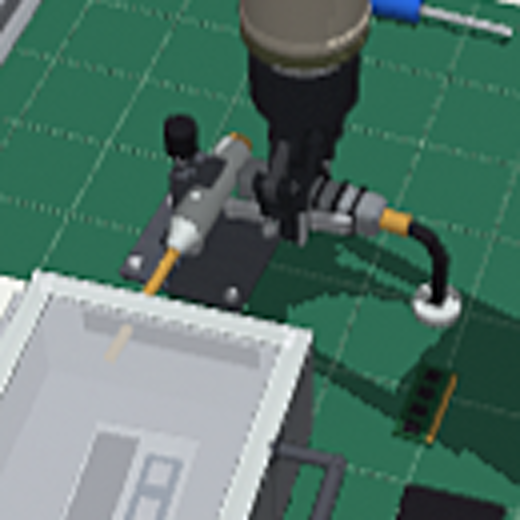

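The trigger lies against the grip around (330,215) and the opening is 38 mm, so it is fully in. Now release and lift off.

{"name": "move_arm", "arguments": {"moves": [[0,0,0,0,0,0,80],[0,2,0,0,0,0,0],[0,1,0,0,0,0,0],[0,0,0,0,0,0,0],[0,0,0,0,0,0,0],[0,0,0,0,0,0,0],[0,0,0,0,0,0,0],[0,0,0,0,0,0,0],[0,0,0,0,0,0,0],[0,0,0,0,0,0,0]]}}

```text
time_s: 5.05
ee_pos: [0.6073, -0.1367, 0.0623]
eef_rot: [0.0, 1.0, -0.026, 0.0]
wrist_force: [1.1, 0.9, 0.0]
opening: 0.0855
gripper_force: 0.0
```

{"name": "move_arm", "arguments": {"moves": [[0,0,15,0,0,0,0],[0,0,25,0,0,0,0],[0,0,30,0,0,0,0],[0,0,30,0,0,0,0],[0,0,30,0,0,0,0],[0,0,30,0,0,0,0],[0,0,20,0,0,0,0]]}}

```text
time_s: 5.75
ee_pos: [0.6081, -0.1369, 0.2468]
eef_rot: [0.001, 1.0, -0.026, 0.002]
wrist_force: [0.8, 0.2, 0.2]
opening: 0.0855
gripper_force: 0.0
```

{"name": "move_arm", "arguments": {"moves": [[-18,28,0,0,0,8,0],[-18,28,0,0,0,8,0],[-18,28,0,0,0,8,0],[-18,28,0,0,0,8,0],[-18,28,0,0,0,8,0],[-18,28,0,0,0,8,0],[-18,28,0,0,0,8,0],[-18,28,0,0,0,8,0],[-18,28,0,0,0,8,0],[-18,28,0,0,0,8,0]]}}

```text
time_s: 6.75
ee_pos: [0.4266, 0.1443, 0.2437]
eef_rot: [0.0, 0.781, 0.625, 0.001]
wrist_force: [0.5, 1.0, -1.1]
opening: 0.0851
gripper_force: 0.0
```

{"name": "move_arm", "arguments": {"moves": [[0,0,0,0,0,7.4,130],[0,0,0,0,0,7.3,130],[0,0,0,0.26,-7.5,0,130],[0,0,0,0.26,-7.5,0,130],[0,0,0,0.26,-7.5,0,130],[0,0,0,0.26,-7.5,0,130],[0,0,0,0.26,-7.5,0,130],[0,0,0,0.26,-7.5,0,130],[0,0,0,0,0,0,130]]}}

```text
time_s: 7.65
ee_pos: [0.4624, 0.1711, 0.2365]
eef_rot: [0.265, 0.649, 0.664, 0.259]
wrist_force: [-0.4, 0.3, -1.0]
opening: 0.0418
gripper_force: 0.0
```

{"name": "move_arm", "arguments": {"moves": [[10,0,-20,0,0,0,130],[10,0,-25,0,0,0,130],[10,0,-25,0,0,0,130],[5,0,-17,0,0,0,130],[0,0,0,0,0,0,130],[0,0,0,0,0,0,130]]}}

```text
time_s: 8.25
ee_pos: [0.4993, 0.1694, 0.154]
eef_rot: [0.266, 0.651, 0.663, 0.259]
wrist_force: [0.1, 0.5, 0.7]
opening: 0.0418
gripper_force: 0.0
```

```bash
python3 - <<'E'
from h import *
from scipy.spatial.transform import Rotation as R
s=cap("side");st=telemetry.state()
q=st["eef_rot"];M=R.from_quat(np.r_[q[1:],q[0]]).as_matrix()
print(st["ee_pos"].round(4),M[:,1:].round(3).tolist(),st["opening"],st["q"].round(2))
print((st["ee_pos"]-.0187*M[:,2]).round(4))
a=cv2.resize(s["frame"][200:350,230:400,::-1],None,fx=4,fy=4,interpolation=cv2.INTER_CUBIC)
cv2.imwrite("pics/c4.png",a)
E
```

```text
[0.4997 0.1698 0.1548] [[0.724, 0.69], [0.019, -0.002], [0.69, -0.724]] 0.04174427629464984 [ 0.43 -0.66  2.47 -0.48  0.68  0.69]
[0.4868 0.1698 0.1684]
```

View pics/c4.png

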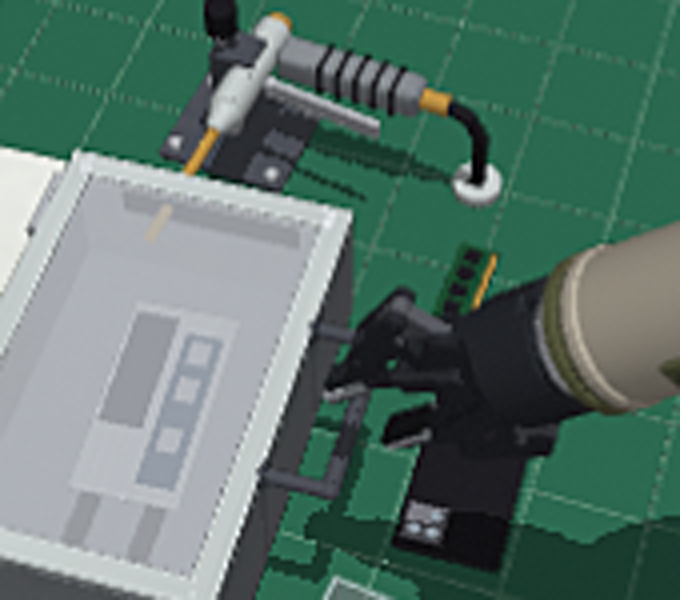

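The fingers are above and slightly behind the bar (tips at (345,385), bar at (350,440)). The arm was limited because it is folded close, so I'll use a steeper tilt (60° down).

{"name": "move_arm", "arguments": {"moves": [[-10,-8,5,0,7,0,130],[-10,-8,5,0,7,0,130],[-5,-8,0,0,0,1.5,130],[0,0,0,0,0,0,130],[0,0,0,0,0,0,130]]}}

```text
time_s: 8.8
ee_pos: [0.4743, 0.146, 0.1639]
eef_rot: [0.181, 0.668, 0.699, 0.181]
wrist_force: [-0.4, -0.5, 0.1]
opening: 0.0419
gripper_force: 0.0
```

```bash
cat > w.py <<'E'
from h import *
from scipy.spatial.transform import Rotation as R
st=telemetry.state()
q=st["eef_rot"];M=R.from_quat(np.r_[q[1:],q[0]]).as_matrix()
print(st["ee_pos"].round(4),M[:,1:].T.round(3).tolist(),st["opening"],st["q"].round(2),st["wrist_force"].round(1))
g=st["ee_pos"]-.0187*M[:,2];e=np.array([.506,.1445,.1135])-g
print("bar-grasp",(e*1000).round(1),"along tool xyz",(M.T@e*1000).round(1))
E
python3 w.py
```

```text
[0.4743 0.146  0.1639] [[0.868, 0.042, 0.495], [0.495, 0.012, -0.869]] 0.04186023751366701 [ 0.29 -0.63  2.34 -0.16  0.94  0.31] [-0.4 -0.5  0.1]
bar-grasp [ 40.9  -1.3 -66.6] along tool xyz [-2.3  2.5 78.1]
```

{"name": "move_arm", "arguments": {"moves": [[8,0,-13,0,0,0,170],[8,0,-13,0,0,0,170],[8,0,-13,0,0,0,170],[6,0,-9,0,0,0,170],[0,0,0,0,0,0,170],[0,0,0,0,0,0,170]]}}

```text
time_s: 9.4
ee_pos: [0.5034, 0.1464, 0.1143]
eef_rot: [0.18, 0.668, 0.7, 0.18]
wrist_force: [-0.7, 0.3, 0.1]
opening: 0.0282
gripper_force: 0.0
```

```bash
python3 w.py; python3 - <<'E'
from h import *
s=cap("side");t=cap("top")
a=cv2.resize(s["frame"][240:330,270:370,::-1],None,fx=5,fy=5,interpolation=cv2.INTER_CUBIC)
cv2.imwrite("pics/c5.png",a)
E
```

```text
[0.5034 0.1464 0.1143] [[0.869, 0.044, 0.492], [0.492, 0.012, -0.87]] 0.028229803581340387 [ 0.27 -0.46  2.32 -0.17  0.79  0.31] [-0.7  0.3  0.1]
bar-grasp [ 11.8  -1.6 -17.1] along tool xyz [-2.   1.8 20.7]
```

View pics/c5.png

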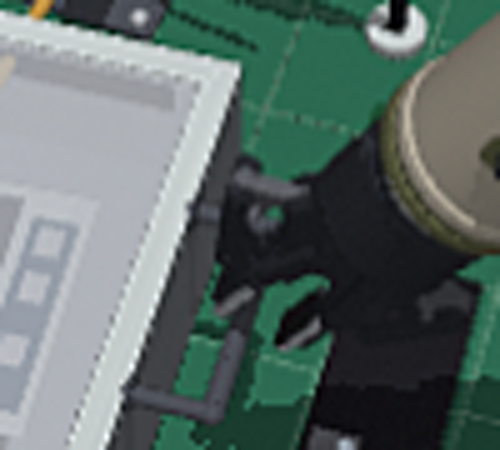

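The bar at (245,310) lies between the two finger tips at (235,300) and (300,330). I'll advance the remaining 20 mm.

{"name": "move_arm", "arguments": {"moves": [[5,0,-6,0,0,0,170],[4,0,-6,0,0,0,170],[3,0,-6,0,0,0,170],[0,0,0,0,0,0,170]]}}

```text
time_s: 9.9
ee_pos: [0.5153, 0.1456, 0.0948]
eef_rot: [0.18, 0.668, 0.7, 0.179]
wrist_force: [0.4, 0.4, 0.7]
opening: 0.0285
gripper_force: 0.0
```

{"name": "move_arm", "arguments": {"moves": [[0,0,0,0,0,0,190],[0,0,0,0,0,0,205],[0,0,0,0,0,0,215],[0,0,0,0,0,0,225],[0,0,0,0,0,0,225]]}}

```text
time_s: 10.4
ee_pos: [0.5165, 0.1461, 0.0972]
eef_rot: [0.181, 0.668, 0.699, 0.181]
wrist_force: [4.5, -1.3, 0.5]
opening: 0.0106
gripper_force: 32.0
```

```bash
python3 w.py
```

```text
[0.5165 0.1461 0.0972] [[0.868, 0.043, 0.494], [0.494, 0.012, -0.869]] 0.010550191182568532 [ 0.26 -0.38  2.3  -0.17  0.73  0.31] [ 4.5 -1.3  0.5]
bar-grasp [-1.3 -1.3  0. ] along tool xyz [-1.3 -1.2 -0.6]
```

```bash
python3 - <<'E'
import numpy as np
yaw=np.radians(2);e=np.array([np.cos(yaw),np.sin(yaw)])
def tcp(th):
    p=np.radians(60.4+th/2)
    d=-242*np.cos(np.radians(th))+18.7*np.cos(p)
    return np.r_[d*e,242*np.sin(np.radians(th))-18.7*np.sin(p)]
for th in np.arange(0,60,3.): print(th,(tcp(th+3)-tcp(th)).round(1))
E
```

```text
0.0 [-0.1 -0.  12.4]
3.0 [ 0.6  0.  12.4]
6.0 [ 1.2  0.  12.3]
9.0 [ 1.9  0.1 12.3]
12.0 [ 2.5  0.1 12.1]
15.0 [ 3.1  0.1 12. ]
18.0 [ 3.8  0.1 11.8]
21.0 [ 4.4  0.2 11.6]
24.0 [ 5.   0.2 11.3]
27.0 [ 5.6  0.2 11. ]
30.0 [ 6.1  0.2 10.7]
33.0 [ 6.7  0.2 10.3]
36.0 [ 7.2  0.3 10. ]
39.0 [7.7 0.3 9.6]
42.0 [8.2 0.3 9.1]
45.0 [8.7 0.3 8.7]
48.0 [9.1 0.3 8.2]
51.0 [9.6 0.3 7.7]
54.0 [9.9 0.3 7.2]
57.0 [10.3  0.4  6.6]
```

{"name": "move_arm", "arguments": {"moves": [[0,0,0,0,0,0,255],[0,0,0,0,0,0,255],[0,0,6,0,0.7,0,255],[0,0,6.4,0,0.8,0,255],[0.6,0,12.4,0,1.5,0,255],[1.2,0,12.3,0,1.5,0,255],[1.9,0.1,12.3,0,1.5,0,255],[0,0,0,0,0,0,255]]}}

```text
time_s: 11.2
ee_pos: [0.5198, 0.1462, 0.1469]
eef_rot: [0.143, 0.676, 0.708, 0.145]
wrist_force: [2.7, 1.9, -3.3]
opening: 0.0097
gripper_force: 59.3
```

```bash
cat > v.py <<'E'
from h import *
from scipy.spatial.transform import Rotation as R
st=telemetry.state();q=st["eef_rot"];z=R.from_quat(np.r_[q[1:],q[0]]).as_matrix()[:,2]
g=st["ee_pos"]-.0187*z
print("g",g.round(4),"pitch",np.degrees(np.arcsin(-z[2])).round(1),"F",st["wrist_force"].round(1),st["ft_torque"].round(2),st["opening"],"lid z-deg",np.degrees(np.arcsin((g[2]-.1125)/.242)).round(1),"x-deg",np.degrees(np.arccos((.748-g[0])/.242)).round(1))
E
python3 v.py
```

```text
g [0.5124 0.146  0.1641] pitch 66.5 F [ 2.7  1.9 -3.3] [0.16 0.14 0.02] 0.0096929416007987 lid z-deg 12.3 x-deg 13.2
```

Forces are small and the lid follows. Continuing.

{"name": "move_arm", "arguments": {"moves": [[2.5,0.1,12.1,0,1.5,0,255],[3.1,0.1,12,0,1.5,0,255],[3.8,0.1,11.8,0,1.5,0,255],[4.4,0.2,11.6,0,1.5,0,255],[5,0.2,11.3,0,1.5,0,255],[5.6,0.2,11,0,1.5,0,255],[6.1,0.2,10.7,0,1.5,0,255],[0,0,0,0,0,0,255]]}}

```text
time_s: 12.0
ee_pos: [0.5489, 0.1475, 0.2262]
eef_rot: [0.076, 0.687, 0.718, 0.081]
wrist_force: [-11.6, 0.8, 5.7]
opening: 0.0096
gripper_force: 60.8
```

```bash
python3 v.py
```

```text
g [0.5448 0.1473 0.2445] pitch 77.2 F [-11.6   0.8   5.7] [ 0.05  1.92 -0.06] 0.00958157827684217 lid z-deg 33.0 x-deg 32.9
```

{"name": "move_arm", "arguments": {"moves": [[6.7,0.2,10.3,0,1.5,0,255],[7.2,0.3,10,0,1.5,0,255],[7.7,0.3,9.6,0,1.5,0,255],[8.2,0.3,9.1,0,1.5,0,255],[8.7,0.3,8.7,0,1.5,0,255],[0,0,0,0,0,0,255]]}}

```text
time_s: 12.6
ee_pos: [0.5884, 0.1492, 0.2751]
eef_rot: [0.03, 0.69, 0.722, 0.037]
wrist_force: [-11.5, -0.1, 11.4]
opening: 0.0093
gripper_force: 64.0
```

```bash
python3 v.py
```

```text
g [0.5866 0.149  0.2937] pitch 84.5 F [-11.5  -0.1  11.4] [ 0.13  1.5  -0.03] 0.009333031708298028 lid z-deg 48.5 x-deg 48.2
```

{"name": "move_arm", "arguments": {"moves": [[9.1,0.3,8.2,0,1.5,0,255],[9.6,0.3,7.7,0,1.5,0,255],[9.9,0.3,7.2,0,1.5,0,255],[9.5,0.4,6.2,0,1,0,255],[0,0,0,0,0,0,255],[0,0,0,0,0,0,255],[0,0,0,0,0,0,255],[0,0,0,0,0,0,255]]}}

```text
time_s: 13.4
ee_pos: [0.6261, 0.1508, 0.3035]
eef_rot: [-0.004, 0.691, 0.723, 0.005]
wrist_force: [-4.6, 2.8, 6.3]
opening: 0.0098
gripper_force: 64.4
```

```bash
python3 v.py; python3 - <<'E'
from h import *
s=cap("side")
a=cv2.resize(s["frame"][130:380,140:420,::-1],None,fx=2.4,fy=2.4,interpolation=cv2.INTER_CUBIC)
cv2.imwrite("pics/c6.png",a)
E
```

```text
g [0.626  0.1505 0.3222] pitch 89.3 F [-4.6  2.8  6.3] [ 0.38  0.52 -0.02] 0.009817085985022385 lid z-deg 60.1 x-deg 59.7
```

View pics/c6.png

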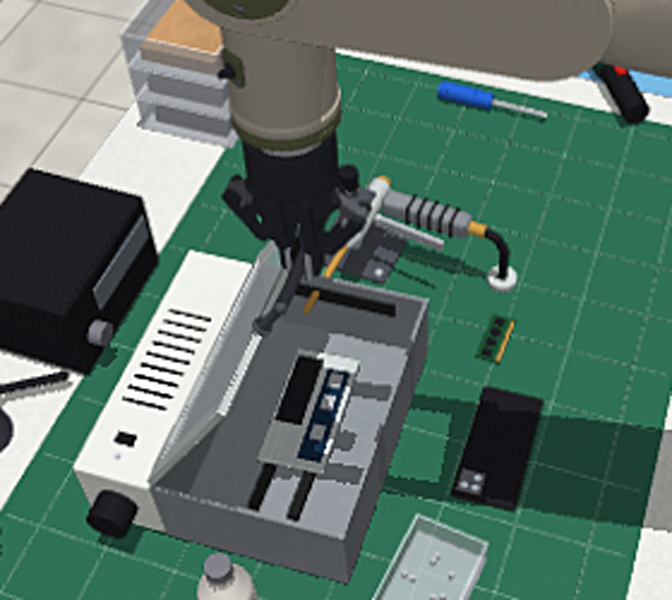

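The lid stands open, with its handle bar in the fingers at about (290,275). The box is clear, the trigger is out, and the bystanders are in place. Handing in.

```bash
python3 -c "
from h import *
print(job.job_done())"
```

```text
the job is handed in; nothing more can be done
None
```

I squeezed the trigger fully in for over a second and released it with the lid shut, then lifted the lid to about 60° by its bar handle, where the gripper still holds it; the job is handed in at about 13.5 s, but no verdict came back.

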